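Push a bearing sleeve up the feed ramp to its stop

ROBOT

A 6-joint arm with a two-finger parallel gripper is mounted at the origin on a cart in front of the work surface, level with it; the furniture and walls round the work are solid. World frame = base frame: x ahead of the robot, y to its left, z up, the work surface at z = 0. Lengths are in m, angles in degrees, forces in N, time in s.
With the tool pointing down it reaches from about 0.35 to 0.875 m from the base axis. Payload 4.2 kg.
Tool frame: the origin (TCP) lies between the finger pads; the fingertips stand 8 mm ahead of it and the grasp point (between the pads) lies 11 mm behind it; z points along the fingers, y is the line along which they close (so a half turn about z gives the same grasp; the last joint's range is limited). The gripper opens to 87 mm and grips with 3 to 60 N. Pads are 19 mm wide; open, the fingers measure 117 mm over their backs; the gripper's body (75 mm by 190 mm) begins 51 mm behind the grasp point.
Start: joints at [-49.469, 22.042, 0.453, 0, -68.411, -14.817], TCP at [0.271, -0.563, 0.231] pointing down, gripper open.
Joint ranges: [-179.83, 179.83], [-69.29, 118.12], [-61.27, 80.66], [-181.25, 117.63], [-171.15, -9.14], [-177.46, 177.46]. Speed limits (degrees/s): [159.86, 159.86, 180, 180, 180, 180].

INTERFACE

Orientations are given as a 3x3 rotation matrix whose columns are the frame's x, y, z axes.
In Python, from station import sense, capture, camera_model, finish_job, find_in gives the robot as it stands. The module is installed in compiled form; this text tells all that it offers.
- The arm moves only by the tool arm_command, never from a script. Its argument "motion" is a list of rows, each a list of 7 numbers: the finger opening in mm, from 0 to 87, then the shift along the tool's x, y, z in mm, then the turn, a rotation vector about the tool's x, y, z in rad. In form: [[jaw, dx, dy, dz, rx, ry, rz], ...]. A call has 1 to 8 rows; each row shifts and turns the commanded pose from where the row before left it, along the tool's axes as they then stand; what a row does not reach is not made up. A row lasts 1/10 s, in which the tool goes at most 50 mm and 8.59 degrees, less where a joint would pass 70% of its speed; a pose out of reach is approached as far as the arm can. A call with a gripper value outside its range is refused whole. The fingers move at their own pace and stop on an object; the grip force is fixed at half the most. Time passes only in rows, so rows that do not move let the fingers close. It gives the time, the measured TCP pose, the force, the opening and the grip force at its end, in the units of the state.
- sense(): the state, without advancing time (a new reading comes with each control period).
- capture(name): name is "scene" or "top"; returns the picture (384x512x3 uint8, red, green, blue); there is no depth.
- camera_model(name): a dict with "fx", "fy", "cx", "cy" (pixels), "k1" (the pictures are not rectified: a ray, as slopes to the right and down, at radius r is drawn at 1 + k1 r^2 times it, then the intrinsics apply), "R" (3x3) and "t" (3): a world point X has camera coordinates R X + t. Camera axes: x right, y down, z forward; pixel columns grow to the right and rows downward; lengths in m; the calibration is good to about 2 mm. A picture is of the moment at which its call begins. camera_model takes no time and is no camera call.
- finish_job(): hands the job in; it is judged then, once.
Trained networks look in the newest picture that a camera, given by its name, has taken for a name from the list of things; names that differ only in an ending like _2 or _b are one class to them, and where a whole thing is asked for, a point or a joint stands for the part that bears it (a point fixed in the world has none). Each returns a list of dicts, best first, with "p" (0 to 1); they miss things now and then, are a little off and sometimes report something else, mostly with a low value. They report only what shows in the picture. A call takes as long as a camera call. They do not tell look-alikes from the thing itself.
- find_in(target, camera): "location" ([row, column] in pixels, amid what is visible of it).
The state is a dict: "time_s": time; "joints": joint angles; "joint_velocities": joint speeds; "effort": joint torques, N m; "tcp_pos": TCP position; "ee_rot": TCP orientation; "wrist_force": force on the tool from outside, world axes, zero at the start; "moment": the same for the moment, N m; "gripper_width": opening from 0.0 (shut) to 1.0 (fully open); "gripper_force": force on a finger pad.
Only numpy, scipy, OpenCV 4.12 (cv2) and the standard library are available. Lean on these libraries where they do the work, as an engineer would, in place of code of your own. Each camera call takes 0.05 s, during which the arm holds its last target. There are 200 camera calls.

TASK

On the two-lane feed ramp, push the plain bearing sleeve slowly and gently up its lane with the closed fingertips, over the step at the top and into the seat, until it lies home against the stop, and leave it there. Keep pushing all the way so that it never runs free or rolls back, and do not grip, lift or squeeze it hard. Leave the stepped roller in the other lane and the things standing nearby where they are.

Things in the scene. Friction and masses are not known exactly. Their poses are not given: they have to be found in the camera images.
- sleeve: The bearing sleeve: a plain steel tube, 36 mm outside diameter over its whole 60 mm length, about 0.2 kg, rolling freely. Origin at its centre on its axis; its y axis runs along the tube (across the ramp) and its x and z axes turn with it as it rolls. It starts at the foot of one of the two lanes (either one), lying against the foot lip.
- roller: The stepped roller, to be left alone: a steel drum 36 mm in diameter and 36 mm long with thin 16 mm journals on both ends, 60 mm long overall; origin at its centre, y along its axis. It lies at the foot of the lane that the sleeve is not in.
- ramp: The aluminium feed ramp, 232 x 170 mm, fixed to the worktop: origin at the worktop under its middle, z up, +x towards the uphill end. Two lanes 63 mm wide, centre lines at y = +34.5 and -34.5 mm; side and dividing walls 6 mm thick (3 mm beside the seat), 8 mm above the runway. The base plate, 8 mm thick, reaches 7 mm downhill beyond the foot lip. Metal friction about 0.6; pushing the sleeve takes some 1 to 5 N.
- ramp_slope (a point): Frame on the ramp's runway surface, midway across, at the uphill face of the foot lip (6 mm high, 8 mm thick), 16 mm above the worktop. x points up the slope (7 degrees), y across to the left looking uphill, z square to the runway. In it, a part lying against the lip has its axis at x = 14, z = 18 mm; on the runway z stays 18 mm. Seated home, the sleeve's axis is at x = 184, z = 10 mm.
- ramp_crest (a point): Where the runway ends, midway across, 165 mm up the slope from ramp_slope, same axes as ramp_slope. Here it drops 6 mm into the seat, whose floor falls 4 degrees towards the stop: a sleeve past the step settles against the stop and stays. The stop is an upright plate across both lanes, its face 36 mm beyond this point, its top 60 mm above the worktop.
- tape_roll: Bystander: amber tape roll lying flat, 72 mm diameter, 12 mm high, to the right of the ramp; origin at the centre of its underside.
- dropper: Bystander: small amber dropper bottle with a black cap, 30 mm diameter, 104 mm tall, standing to the right of the ramp; origin at the centre of its underside, z up.
- knob_weight: Bystander: small brass-coloured calibration weight with a knob, 26 mm diameter, 38 mm tall, standing to the right of the ramp; origin at the centre of its underside, z up.
There are look-alikes about, which are no part of the job. What is shaped like the sleeve but orange is not meant.

How it is judged:
By the outcome, as a careful person would: the job done as asked, in the order asked, and still so for the second after the job is handed in, with the robot touching nothing.
It also fails if it takes over 48 s, if anything falls off the work surface, if the arm or the gripper's body presses on something with over 40 N, if the wrist force passes 120 N, or if a joint passes its speed limit or range.

## Working session

There is one attempt and no reset: what is moved stays moved. The work goes in short steps, Python scripts to look and compute and a tool call to move; the robot and the scene stay as the last step left them, time stands still between calls to the robot, and variables do not carry over. Pictures are saved under pics/ and viewed, at most 10 in all, crops included, and the job is handed in when it is done.

Besides the shell and the picture viewer there is one more tool, called after ">>>" by a JSON object that holds its "fn" and its "kwargs", one argument or row to a line. arm_command: Moves the arm, as the interface text tells. Its arguments: {"type":"object","properties":{"motion":{"type":"array"}},"required":["motion"]}

```bash
mkdir -p pics
python3 - <<'E'
from station import *
import cv2,numpy as np
for n in("scene","top"):
    im=capture(n); cv2.imwrite(f"pics/{n}0.png",cv2.resize(im[:,:,::-1],(800,600)))
    cv2.imwrite(f"{n}0.png",im[:,:,::-1])
    m=camera_model(n); print(n,{k:np.round(v,4).tolist() for k,v in m.items()})
    for t in("sleeve","roller","ramp"):
        print(t,[(np.round(d["location"],1).tolist(),round(d["p"],2)) for d in find_in(t,n)])
s=sense();print(s["tcp_pos"],s["ee_rot"],s["time_s"])
E
```

```text
scene {'fx': 442.0593, 'fy': 442.0593, 'cx': 263.8904, 'cy': 195.1599, 'k1': 0.0166, 'R': [[0.6721, -0.7401, 0.0229], [-0.3865, -0.377, -0.8417], [0.6316, 0.5568, -0.5394]], 't': [-0.2684, 0.2785, 0.6973]}
sleeve [([206.8, 221.7], 0.86), ([212.9, 301.6], 0.86), ([232.0, 267.8], 0.71), ([183.5, 175.6], 0.58)]
roller [([197.6, 202.8], 0.58)]
ramp [([195.4, 198.1], 0.65)]
top {'fx': 427.3047, 'fy': 427.3047, 'cx': 250.5948, 'cy': 194.4594, 'k1': 0.0386, 'R': [[0.0056, -0.9999, -0.0152], [-0.9936, -0.0039, -0.1129], [0.1128, 0.0157, -0.9935]], 't': [0.0862, 0.4734, 1.1284]}
sleeve [([209.7, 157.7], 0.87), ([161.6, 272.3], 0.78), ([211.0, 223.7], 0.77), ([202.6, 268.0], 0.63)]
roller [([214.7, 201.2], 0.52), ([211.2, 225.7], 0.34)]
ramp [([176.8, 212.6], 0.97)]
[ 0.27116193 -0.56301279  0.23037791] [[-9.00988727e-01 -4.33842475e-01 -1.44973684e-04]
 [-4.33842499e-01  9.00988685e-01  2.74282917e-04]
 [ 1.16240691e-05  3.10021562e-04 -9.99999952e-01]] 0.4
```

View pics/scene0.png

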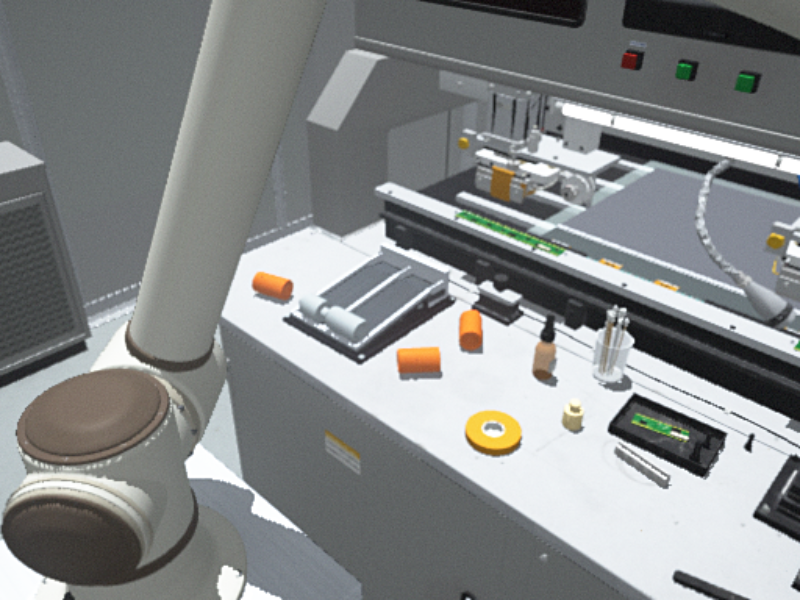

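View pics/top0.png

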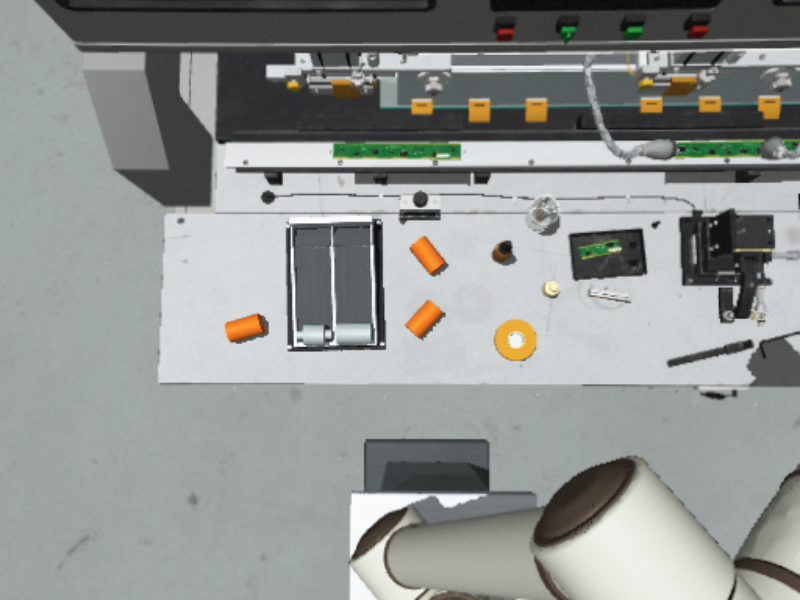

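The scene shows the steel parts at the foot of the ramp: the stepped roller in the left lane (top view ~(315,334) in 800x600) and the plain full-diameter sleeve in the right lane (~(353,334)). The sleeve's look-alikes are three orange tubes at (245,327), (425,318) and (428,255), plus the stepped roller. I choose the right-lane part and check it in a close crop.

Run:
```python
import cv2
a=cv2.imread("top0.png")[130:235,175:255]
b=cv2.imread("scene0.png")[150:235,175:295]
a=cv2.resize(a,None,fx=5,fy=5,interpolation=cv2.INTER_CUBIC)
cv2.imwrite("pics/crop_top.png",a)
cv2.imwrite("pics/crop_sc.png",cv2.resize(b,None,fx=6,fy=6,interpolation=cv2.INTER_CUBIC))
```

```text
(no output)
```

View pics/crop_top.png

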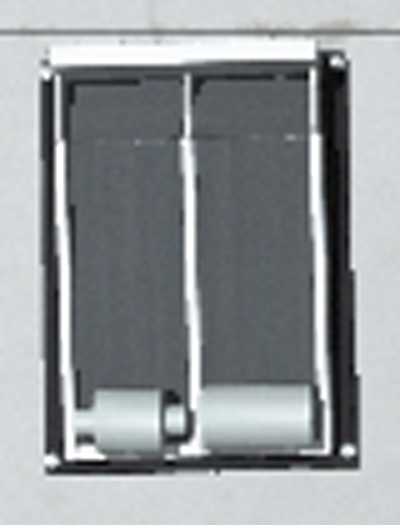

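View pics/crop_sc.png

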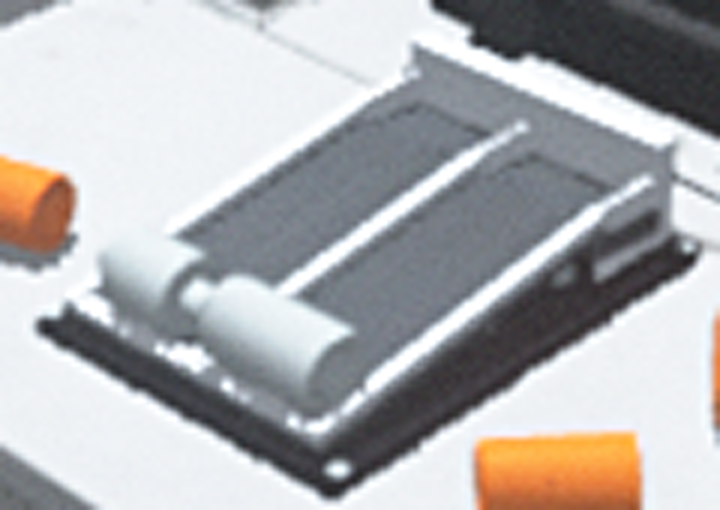

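Close crop confirms it: right-lane part (crop 198–315, 385–450) is a plain full-length steel cylinder; left part has thin journals. Now I fit the ramp pose.

```bash
cat > h.py <<'E'
import numpy as np,cv2
from station import *
from scipy.optimize import least_squares
def proj(n,X):
    m=camera_model(n);K=np.array([[m["fx"],0,m["cx"]],[0,m["fy"],m["cy"]],[0,0,1.]])
    return cv2.projectPoints(np.array(X,float).reshape(-1,3),cv2.Rodrigues(np.array(m["R"]))[0],np.array(m["t"],float),K,np.array([m["k1"],0,0,0.]))[0][:,0]
def world(p,X):
    c,s=np.cos(p[2]),np.sin(p[2]);X=np.atleast_2d(X)/1000.
    return np.c_[p[0]+c*X[:,0]-s*X[:,1],p[1]+s*X[:,0]+c*X[:,1],X[:,2]]
def slope(X):
    X=np.atleast_2d(X).astype(float);a=np.radians(7)
    return np.c_[-101+X[:,0]*np.cos(a)-X[:,2]*np.sin(a),X[:,1],16+X[:,0]*np.sin(a)+X[:,2]*np.cos(a)]
E
python3 - <<'E'
from h import *
T=[((47,472),(-116,85,8)),((357,466),(-116,-85,8)),((347,50),(116,-85,8)),((187,138),slope((165,0,8))[0]),((257,418),slope((14,-34.5,18+10))[0])]
S=[((333,497),(-116,-85,0)),((40,325),(-116,85,4)),((697,255),(116,-85,4)),((268,338),slope((14,-34.5,20))[0])]
tp=np.array([[(a+.5)/5-.5+175,(b+.5)/5-.5+130] for (a,b),_ in T]);tX=np.array([x for _,x in T])
sp=np.array([[(a+.5)/6-.5+175,(b+.5)/6-.5+150] for (a,b),_ in S]);sX=np.array([x for _,x in S])
f=lambda p:np.r_[(proj("top",world(p,tX))-tp).ravel(),(proj("scene",world(p,sX))-sp).ravel()]
r=least_squares(f,[.5,.1,0],loss="soft_l1");print(r.x,np.degrees(r.x[2]));print(np.round(f(r.x).reshape(-1,2),1))
p=r.x
for n,x in(("sleeve",(14,-34.5,18)),("contact start",(-4,-34.5,18)),("seat",(184,-34.5,10))):print(n,world(p,slope(x)))
E
```

```text
[0.51040189 0.19053375 0.02975536] 1.7048568113937579
[[-0.6  0.5]
 [-0.4  0.1]
 [-0.3  0.1]
 [ 0.2 -0.2]
 [-0.1 -0.1]
 [-0.2  0.8]
 [-0.8 -0.1]
 [ 1.4 -0.4]
 [ 2.7  0.4]]
sleeve [[0.42216982 0.15339232 0.035572  ]]
contact start [[0.4043119  0.15286079 0.03337835]]
seat [[0.5918025  0.15844129 0.04834942]]
```

>>> {"fn": "arm_command", "kwargs": {
  "motion": [
    [0,0,0,0,0,0,0.14],
    [0,0,0,0,0,0,0.14],
    [0,0,0,0,0,0,0.139],
    [0,-25,40,0,0,0,0],
    [0,-25,40,0,0,0,0],
    [0,-25,40,0,0,0,0],
    [0,-25,40,0,0,0,0],
    [0,-25,40,0,0,0,0]
  ]
}}

```text
time_s: 1.2
tcp_pos: [0.3908, -0.3578, 0.2308]
ee_rot: [[-1.0, -0.03, 0.001], [-0.03, 1.0, -0.0], [-0.001, -0.0, -1.0]]
wrist_force: [1.0, 0.2, 1.1]
gripper_width: 0.355
gripper_force: 0.0
```

>>> {"fn": "arm_command", "kwargs": {
  "motion": [
    [0,0,42,0,0,0,0],
    [0,0,42,0,0,0,0],
    [0,0,42,0,0,0,0],
    [0,0,42,0,0,0,0],
    [0,0,42,0,0,0,0],
    [0,0,42,0,0,0,0],
    [0,0,42,0,0,0,0],
    [0,0,42,0,0,0,0]
  ]
}}

```text
time_s: 2.0
tcp_pos: [0.3798, -0.022, 0.231]
ee_rot: [[-1.0, -0.03, 0.001], [-0.03, 1.0, 0.0], [-0.001, 0.0, -1.0]]
wrist_force: [0.3, -0.1, 0.3]
gripper_width: 0.003
gripper_force: 0.0
```

>>> {"fn": "arm_command", "kwargs": {
  "motion": [
    [0,-1,40,0,0,0,0],
    [0,-1,40,0,0,0,0],
    [0,-1,40,30,0,0,0],
    [0,-1,40,30,0,0,0],
    [0,0,10,30,0,0,0],
    [0,0,0,20,0,0,0],
    [0,0,0,0,0,0,0],
    [0,0,0,0,0,0,0]
  ]
}}

```text
time_s: 2.8
tcp_pos: [0.3795, 0.1465, 0.1211]
ee_rot: [[-1.0, -0.03, 0.0], [-0.03, 1.0, -0.0], [-0.0, -0.0, -1.0]]
wrist_force: [1.0, -0.7, 0.9]
gripper_width: -0.001
gripper_force: 0.0
```

Run:
```python
from h import *
s=sense();print(s["time_s"],s["tcp_pos"],s["gripper_width"],s["wrist_force"])
ims=[]
for n in("top","scene"):
    im=capture(n)[:,:,::-1]; t=s["tcp_pos"]+s["ee_rot"][:,2]*.008
    u,v=proj(n,t)[0].astype(int);print(n,u,v)
    ims.append(cv2.resize(im[v-70:v+30,u-40:u+60],(400,400),interpolation=cv2.INTER_CUBIC))
cv2.imwrite("pics/near.png",np.hstack(ims))
```

```text
2.8 [0.37945282 0.14654946 0.12106101] -0.0006040920603644374 [ 0.96766315 -0.72221902  0.94679906]
top 226 227
scene 208 186
```

View pics/near.png

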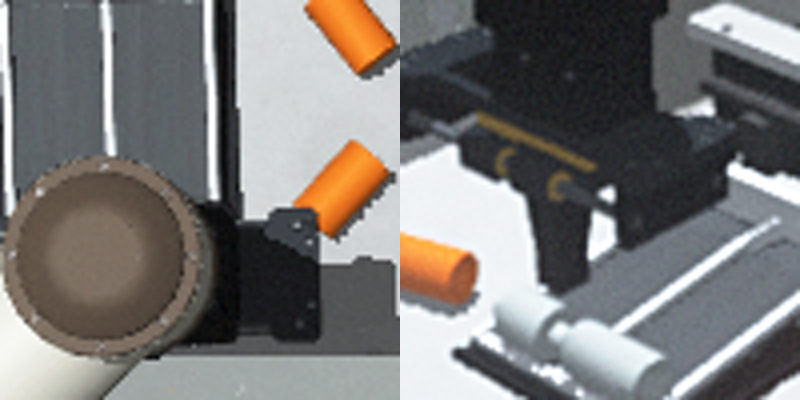

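The fingertip projection agrees with the picture (about (565,290) in the right panel, where it should be), downhill of the sleeve. Next I lower the closed fingers behind it.

>>> {"fn": "arm_command", "kwargs": {
  "motion": [
    [0,0,3,25,0,0,0],
    [0,0,2.5,25,0,0,0],
    [0,0,0,20,0,0,0],
    [0,0,0,12,0,0,0],
    [0,0,0,6,0,0,0],
    [0,0,0,0,0,0,0],
    [0,-2,0,0,0,0,0],
    [0,-2,0,0,0,0,0]
  ]
}}

```text
time_s: 3.7
tcp_pos: [0.3838, 0.1526, 0.0335]
ee_rot: [[-1.0, -0.03, 0.002], [-0.03, 1.0, 0.002], [-0.002, 0.002, -1.0]]
wrist_force: [0.1, 0.5, -0.0]
gripper_width: 0.01
gripper_force: 0.0
```

>>> {"fn": "arm_command", "kwargs": {
  "motion": [
    [0,-2,0,0,0,0,0],
    [0,-2,0,0,0,0,0],
    [0,-1.5,0,0,0,0,0],
    [0,-1.5,0,0,0,0,0],
    [0,-1.5,0,0,0,0,0],
    [0,-1.5,0,0,0,0,0],
    [0,-1.5,0,-0.2,0,0,0],
    [0,-1.5,0,-0.2,0,0,0]
  ]
}}

```text
time_s: 4.5
tcp_pos: [0.3955, 0.152, 0.0328]
ee_rot: [[-1.0, -0.03, -0.001], [-0.03, 1.0, -0.001], [0.001, -0.001, -1.0]]
wrist_force: [-1.2, -0.9, 0.6]
gripper_width: 0.004
gripper_force: 0.9
```

>>> {"fn": "arm_command", "kwargs": {
  "motion": [
    [0,-2,0,-0.3,0,0,0],
    [0,-2,0,-0.3,0,0,0],
    [0,-2,0,-0.3,0,0,0],
    [0,-2,0,-0.3,0,0,0],
    [0,-2,0,-0.3,0,0,0],
    [0,-2,0,-0.3,0,0,0],
    [0,-2,0,-0.3,0,0,0],
    [0,-2,0,-0.3,0,0,0]
  ]
}}

```text
time_s: 5.3
tcp_pos: [0.4121, 0.1529, 0.0354]
ee_rot: [[-1.0, -0.03, -0.0], [-0.03, 1.0, 0.0], [0.0, 0.0, -1.0]]
wrist_force: [-1.6, -0.6, 0.7]
gripper_width: 0.004
gripper_force: 0.9
```

Run:
```python
from h import *
im=capture("scene")[:,:,::-1]
cv2.imwrite("pics/push1.png",cv2.resize(im[130:235,165:285],(720,600)[:2],interpolation=cv2.INTER_CUBIC))
```

```text
(no output)
```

View pics/push1.png

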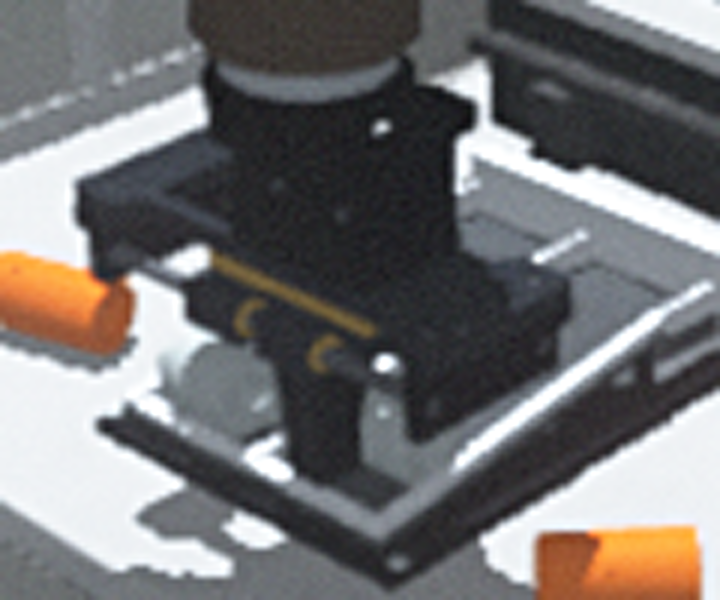

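The picture shows the sleeve clear of the lip, ahead of the fingers (its end at about (385,440)); the roller is still at the foot (~(230,385)). I continue pushing.

>>> {"fn": "arm_command", "kwargs": {
  "motion": [
    [0,-2.5,0,-0.3,0,0,0],
    [0,-2.5,0,-0.3,0,0,0],
    [0,-2.5,0,-0.3,0,0,0],
    [0,-2.5,0,-0.3,0,0,0],
    [0,-2.5,0,-0.3,0,0,0],
    [0,-2.5,0,-0.3,0,0,0],
    [0,-2.5,0,-0.3,0,0,0],
    [0,-2.5,0,-0.3,0,0,0]
  ]
}}

```text
time_s: 6.15
tcp_pos: [0.4321, 0.1535, 0.0378]
ee_rot: [[-1.0, -0.03, 0.0], [-0.03, 1.0, 0.0], [-0.0, 0.0, -1.0]]
wrist_force: [-2.2, -0.5, 0.6]
gripper_width: 0.003
gripper_force: 0.9
```

>>> {"fn": "arm_command", "kwargs": {
  "motion": [
    [0,-2.5,0,-0.3,0,0,0],
    [0,-2.5,0,-0.3,0,0,0],
    [0,-2.5,0,-0.3,0,0,0],
    [0,-2.5,0,-0.3,0,0,0],
    [0,-2.5,0,-0.3,0,0,0],
    [0,-2.5,0,-0.3,0,0,0],
    [0,-2.5,0,-0.3,0,0,0],
    [0,-2.5,0,-0.3,0,0,0]
  ]
}}

```text
time_s: 6.95
tcp_pos: [0.4521, 0.1541, 0.0402]
ee_rot: [[-1.0, -0.03, -0.0], [-0.03, 1.0, -0.0], [0.0, -0.0, -1.0]]
wrist_force: [-1.9, -1.0, 0.9]
gripper_width: 0.001
gripper_force: 0.9
```

>>> {"fn": "arm_command", "kwargs": {
  "motion": [
    [0,-2.5,0,-0.3,0,0,0],
    [0,-2.5,0,-0.3,0,0,0],
    [0,-2.5,0,-0.3,0,0,0],
    [0,-2.5,0,-0.3,0,0,0],
    [0,-2.5,0,-0.3,0,0,0],
    [0,-2.5,0,-0.3,0,0,0],
    [0,-2.5,0,-0.3,0,0,0],
    [0,-2.5,0,-0.3,0,0,0]
  ]
}}

```text
time_s: 7.75
tcp_pos: [0.4721, 0.1547, 0.0426]
ee_rot: [[-1.0, -0.03, -0.0], [-0.03, 1.0, -0.0], [0.0, -0.0, -1.0]]
wrist_force: [-2.0, 0.5, 1.8]
gripper_width: 0.008
gripper_force: 0.9
```

>>> {"fn": "arm_command", "kwargs": {
  "motion": [
    [0,-2.5,0,-0.3,0,0,0],
    [0,-2.5,0,-0.3,0,0,0],
    [0,-2.5,0,-0.3,0,0,0],
    [0,-2.5,0,-0.3,0,0,0],
    [0,-2.5,0,-0.3,0,0,0],
    [0,-2.5,0,-0.3,0,0,0],
    [0,-2.5,0,-0.3,0,0,0],
    [0,-2.5,0,-0.3,0,0,0]
  ]
}}

```text
time_s: 8.55
tcp_pos: [0.4921, 0.1553, 0.045]
ee_rot: [[-1.0, -0.03, -0.0], [-0.03, 1.0, -0.0], [0.0, -0.0, -1.0]]
wrist_force: [-1.1, -0.1, 1.1]
gripper_width: 0.002
gripper_force: 0.9
```

>>> {"fn": "arm_command", "kwargs": {
  "motion": [
    [0,-2.5,0,-0.3,0,0,0],
    [0,-2.5,0,-0.3,0,0,0],
    [0,-2.5,0,-0.3,0,0,0],
    [0,-2.5,0,-0.3,0,0,0],
    [0,-2.5,0,-0.3,0,0,0],
    [0,-2.5,0,-0.3,0,0,0],
    [0,-2.5,0,-0.3,0,0,0],
    [0,-2.5,0,-0.3,0,0,0]
  ]
}}

```text
time_s: 9.35
tcp_pos: [0.5121, 0.1559, 0.0474]
ee_rot: [[-1.0, -0.03, -0.0], [-0.03, 1.0, -0.0], [0.0, -0.0, -1.0]]
wrist_force: [-2.3, -0.3, 1.3]
gripper_width: 0.014
gripper_force: 0.9
```

>>> {"fn": "arm_command", "kwargs": {
  "motion": [
    [0,-2.5,0,-0.3,0,0,0],
    [0,-2.5,0,-0.3,0,0,0],
    [0,-2.5,0,-0.3,0,0,0],
    [0,-2.5,0,-0.3,0,0,0],
    [0,-2.5,0,-0.3,0,0,0],
    [0,-2.5,0,-0.3,0,0,0],
    [0,-2.5,0,-0.3,0,0,0],
    [0,-2.5,0,-0.3,0,0,0]
  ]
}}

```text
time_s: 10.15
tcp_pos: [0.5321, 0.1565, 0.0498]
ee_rot: [[-1.0, -0.03, 0.0], [-0.03, 1.0, 0.0], [-0.0, 0.0, -1.0]]
wrist_force: [-1.7, -0.8, 2.3]
gripper_width: 0.003
gripper_force: 0.9
```

Run:
```python
from h import *
im=capture("scene")[:,:,::-1]
cv2.imwrite("pics/push2.png",cv2.resize(im[115:225,175:295],(720,600)[:2],interpolation=cv2.INTER_CUBIC))
```

```text
(no output)
```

View pics/push2.png

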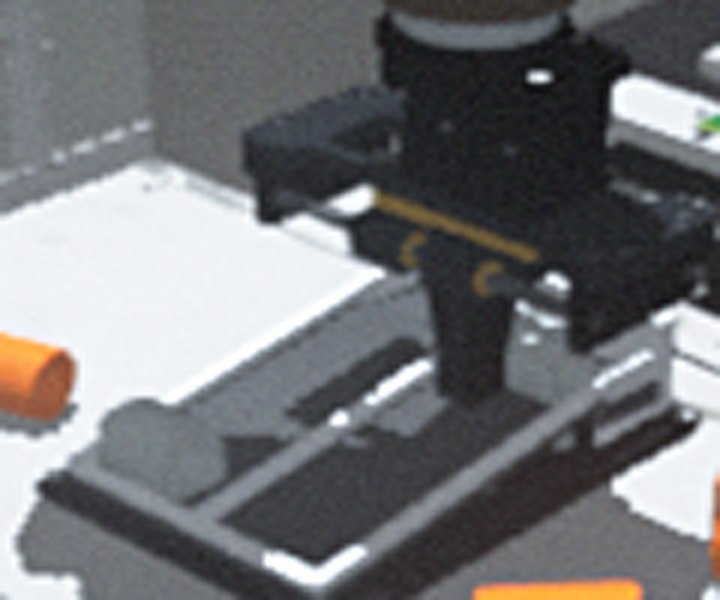

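The sleeve (~(540,355)) is just in front of the fingers near the step; the roller is undisturbed at (160,445). Next it goes over the step.

>>> {"fn": "arm_command", "kwargs": {
  "motion": [
    [0,-2.5,0,-0.3,0,0,0],
    [0,-2.5,0,-0.3,0,0,0],
    [0,-2.5,0,-0.3,0,0,0],
    [0,-2.5,0,-0.3,0,0,0],
    [0,-2.5,0,-0.3,0,0,0],
    [0,-2.5,0,0,0,0,0],
    [0,-2.5,0,0,0,0,0],
    [0,-2.5,0,0,0,0,0]
  ]
}}

```text
time_s: 11.0
tcp_pos: [0.5524, 0.1572, 0.0513]
ee_rot: [[-1.0, -0.03, 0.001], [-0.03, 1.0, 0.0], [-0.001, 0.0, -1.0]]
wrist_force: [0.1, 0.3, -0.6]
gripper_width: 0.007
gripper_force: 0.0
```

>>> {"fn": "arm_command", "kwargs": {
  "motion": [
    [0,-2.5,0,0,0,0,0],
    [0,-2.5,0,0,0,0,0],
    [0,-2,0,0,0,0,0],
    [0,-1.5,0,0,0,0,0],
    [0,-1,0,0,0,0,0]
  ]
}}

```text
time_s: 11.5
tcp_pos: [0.5615, 0.1574, 0.0512]
ee_rot: [[-1.0, -0.03, 0.0], [-0.03, 1.0, 0.0], [-0.0, 0.0, -1.0]]
wrist_force: [0.1, -0.7, -0.4]
gripper_width: 0.007
gripper_force: 0.0
```

Nearly home; I advance slowly to touch it, watching the force.

>>> {"fn": "arm_command", "kwargs": {
  "motion": [
    [0,-1,0,0,0,0,0],
    [0,-0.7,0,0,0,0,0],
    [0,-0.5,0,0,0,0,0],
    [0,-0.5,0,0,0,0,0]
  ]
}}

```text
time_s: 11.9
tcp_pos: [0.5634, 0.1573, 0.0512]
ee_rot: [[-1.0, -0.03, -0.001], [-0.03, 1.0, -0.0], [0.001, -0.0, -1.0]]
wrist_force: [-2.8, 0.6, 1.2]
gripper_width: 0.007
gripper_force: 1.3
```

>>> {"fn": "arm_command", "kwargs": {
  "motion": [
    [0,-0.3,0,0,0,0,0],
    [0,0,0,0,0,0,0]
  ]
}}

```text
time_s: 12.1
tcp_pos: [0.5635, 0.1573, 0.0512]
ee_rot: [[-1.0, -0.03, -0.002], [-0.03, 1.0, -0.0], [0.002, -0.0, -1.0]]
wrist_force: [-4.1, 1.1, 2.9]
gripper_width: 0.005
gripper_force: 1.9
```

Firm contact against the stop: force rises while position holds. I back off and up.

>>> {"fn": "arm_command", "kwargs": {
  "motion": [
    [0,1,0,0,0,0,0],
    [0,2,0,0,0,0,0],
    [0,4,0,-1,0,0,0],
    [0,6,0,-6,0,0,0],
    [0,8,0,-20,0,0,0],
    [0,8,0,-35,0,0,0],
    [0,5,0,-40,0,0,0],
    [0,0,0,-40,0,0,0]
  ]
}}

```text
time_s: 12.9
tcp_pos: [0.5293, 0.1562, 0.1952]
ee_rot: [[-1.0, -0.03, 0.0], [-0.03, 1.0, -0.0], [-0.0, -0.0, -1.0]]
wrist_force: [0.6, 0.7, 0.3]
gripper_width: 0.002
gripper_force: 0.0
```

>>> {"fn": "arm_command", "kwargs": {
  "motion": [
    [0,20,-40,0,0,0,0],
    [0,20,-40,0,0,0,0],
    [0,20,-40,0,0,0,0],
    [0,0,-45,0,0,0,0],
    [0,0,-45,0,0,0,0],
    [0,0,-45,0,0,0,0],
    [0,0,-45,0,0,0,0],
    [0,0,0,0,0,0,0]
  ]
}}

```text
time_s: 13.7
tcp_pos: [0.4788, -0.1492, 0.1937]
ee_rot: [[-1.0, -0.024, 0.001], [-0.024, 1.0, -0.001], [-0.001, -0.001, -1.0]]
wrist_force: [0.8, 0.3, -0.2]
gripper_width: 0.004
gripper_force: 0.0
```

Run:
```python
from h import *
s=sense();print(s["time_s"],s["tcp_pos"],s["wrist_force"])
p=[0.5104,0.19053,0.029755]
print(proj("top",world(p,slope((184,-34.5,20)))),proj("scene",world(p,slope((184,-34.5,20)))))
a=capture("top")[120:245,165:265,::-1];b=capture("scene")[115:240,175:295,::-1]
cv2.imwrite("pics/end.png",np.hstack([cv2.resize(a,(400,500),interpolation=cv2.INTER_CUBIC),cv2.resize(b,(400,500),interpolation=cv2.INTER_CUBIC)]))
```

```text
13.7 [ 0.47876206 -0.14921521  0.19366461] [ 0.76166152  0.26575643 -0.15382035]
[[224.44211214 149.19951392]] [[268.8190985  172.20234099]]
```

View pics/end.png

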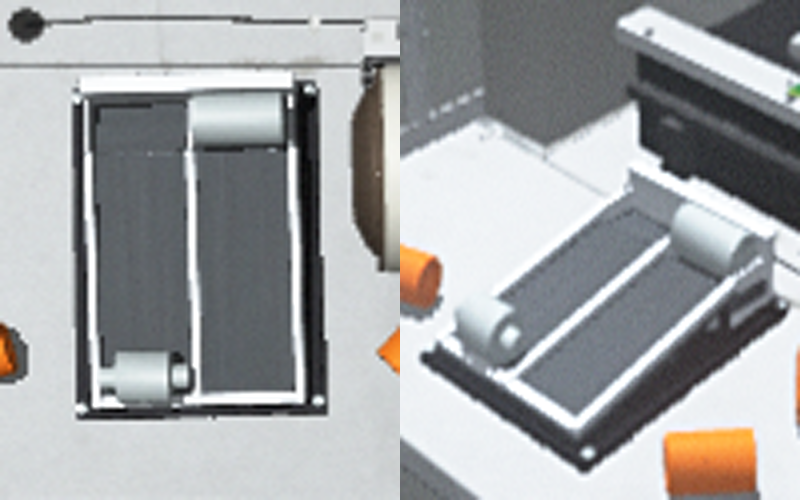

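The sleeve lies in the seat against the stop (top panel (237,117), as predicted), the roller is still at its foot (145,375), and the arm is clear.

```bash
python3 -c "
from station import *
print(finish_job())"
```

```text
the job is handed in; nothing more can be done
None
```

The sleeve is home against the stop in the right-hand lane's seat and the job is handed in; the force readings show it ran ahead of the fingers briefly as it dropped over the step, the roller was left where it lay, and the job took about 14 s.

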